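Pack the lower tier of the field kit case

TASK

Lift the field kit case's hinged divider flap by its red pull until it stands upright, and seat the blue slide box and the folded magnifier flat and square, right way up and fully home, in their own pockets in the lower tier. Then swing the flap back down until it lies shut over them, leaving the vials, the wash bottle and the other things on the mat where they are.

Things in the scene. Friction and masses are not known exactly. Their poses are not given: they have to be found in the camera images.
- case: Olive two-tier kit case, lid off, 138 (x) by 298 mm (y), fixed to the bench on either side (the mat on the other); origin on the bench under its centre, +x towards the flap's hinge. Walls 5 mm thick; near (-x), end and partition walls 68 mm high, far wall 50 mm. Inside, the lower tier under the flap spans x -64 to 64, y -144 to 76 mm; the vial shelf of the upper tier y 81 to 144 mm.
- flap (a joint): Hinged divider flap, a pale beige plate over the lower tier, 128 mm from hinge to near edge, 214 mm wide, 4 mm thick. Joint = opening angle in rad: 0 shut and level (top face 56 mm above the bench), 1.57 upright, stop at 1.85; starts shut or up to 0.3 ajar. Stiff friction hinge (0.07 N m): stays at any angle it is left; about 1 N on the pull moves it.
- flap_hinge (a point): Point on the flap's hinge axis, at the middle of its width, 54 mm above the bench and 66.5 mm to +x of the case's centre; turns with the flap. Own y: along the hinge (case's y). Own -x: from the hinge to the flap's free edge (case's -x when shut, straight up when upright; it opens up and over towards the case's +x).
- flap_pull (a point): Centre of the flap's red T-pull: a bar 30 mm long (along the hinge, own y), 16 mm thick, flat ends, on a 9 mm stem. In flap_hinge's frame at x = -104, y = 0, z = 27 mm: 25 mm above the flap's top face, 24 mm in from its free edge. Gripped by its two ends it turns in the fingers, so a gripper can point straight down from shut to upright.
- slide_center (a point): Centre of the loose blue slide box, a flat block 80 mm (x) by 36 mm (y) by 34 mm high with a white label on top; 60 to 130 g; lying flat on the mat.
- pocket_slide (a point): Centre of the floor (blue) of the slide box's pocket in the lower tier, 9 mm above the bench: 84 (x) by 40 mm (y), 9 mm deep, steep bevels (3 mm wide) round the mouth. Axes parallel to the case's. Its grey insert (126 by 108 mm, top 18 mm above the bench, fixed) fills either half of the lower tier, 55 mm to one side of the flap's middle. The box fits either way round.
- lens_center (a point): Centre (of the square body, half-way up) of the loose folded magnifier: dark steel block 46 by 46 mm, 26 mm high, a round lens on top, and a brass hinge lug on its +x side (26 mm wide, 16 mm high, reaching 35 mm from the centre); 90 to 180 g; lying flat on the mat, lens up.
- pocket_lens (a point): Centre of the floor (black) of the square part of the magnifier's pocket, 9 mm above the bench, in the other half of the lower tier: 50 by 50 mm, with a slot 30 mm wide on its +x side (towards the flap's hinge) ending 37 mm from the centre, so the magnifier goes in only with its lug towards the hinge; 9 mm deep, bevelled likewise. Axes parallel to the case's.
- mat: Fixed blue-green bench mat, 230 mm (x) by 330 mm (y), 3 mm thick; origin under its centre. The slide box, the magnifier and four bystanders lie on it in mixed order.
- petri_center (a point): Centre of a closed petri dish on the mat, 62 mm across, 15 mm high (bystander).
- jar_center (a point): Centre of an amber jar with a white cap on the mat, 46 mm across, 60 mm high (bystander).
- pot_center (a point): Centre of a white specimen pot with a teal lid on the mat, 52 mm across, 45 mm high (bystander).
- tally_center (a point): Centre of a steel hand tally counter on the mat, round, 44 mm across, 30 mm high over its button, with a lug to 29 mm from its centre (bystander).
- vial0_center (a point): Centre of the vial nearest the case's -x wall, 22 mm across, 52 mm high, standing in a hole of the upper tier's shelf, cap 92 mm above the bench (bystander).
- vial1_center (a point): Centre of the middle vial, same size (bystander).
- vial2_center (a point): Centre of the vial nearest the case's +x wall, same size (bystander).
- wash_center (a point): Centre of a white wash bottle standing behind case and mat, 74 mm across, 190 mm high with its spout (bystander).

How it is judged:
By the outcome, as a careful person would: the job done as asked, in the order asked, and still so for the second after the job is handed in, with the robot touching nothing.
It also fails if it takes over 72 s, if anything falls off the work surface, if the arm or the gripper's body presses on something with over 40 N, if the wrist force passes 120 N, or if a joint passes its speed limit or range.

ROBOT

A 7-joint arm with a two-finger parallel gripper is mounted at the origin on the work surface. World frame = base frame: x ahead of the robot, y to its left, z up, the work surface at z = 0. Lengths are in m, angles in degrees, forces in N, time in s.
With the tool pointing down it reaches from about 0.425 to 0.825 m from the base axis. Payload 3.6 kg.
Tool frame: the origin (TCP) lies midway between the tips of the shut fingers; the grasp point (between the pads) lies 19 mm behind it; z points along the fingers, y is the line along which they close (so a half turn about z gives the same grasp; the last joint's range is limited). The gripper opens to 93 mm and grips with 3 to 60 N. Pads are 15 mm wide; open, the fingers measure 128 mm over their backs; the gripper's body (75 mm by 188 mm) begins 65 mm behind the grasp point.
Start: joints at [62.023, 35.231, -0.722, 81.555, 0.464, 63.22, -2.315], TCP at [0.29, -0.582, 0.219] pointing down, gripper open.
Joint ranges: [-178.69, 178.69], [-17.37, 117.87], [-77.05, 75.6], [15.02, 138.74], [-78.02, 258.01], [0.78, 113.62], [-162.83, 162.83]. Speed limits (degrees/s): [159.86, 159.86, 180, 180, 180, 180, 180].

INTERFACE

Orientations are given as a 3x3 rotation matrix whose columns are the frame's x, y, z axes.
In Python, from rig import ctrl gives the robot as it stands.
- The arm moves only by the shell command python3 -m inch 'ROWS' [FORCE]. ROWS is JSON, a list of rows, each an object of numbers: "x", "y", "z": the shift along the tool's x, y, z in m; "rx", "ry", "rz": the turn, a rotation vector about the tool's x, y, z in degrees; "gripper": the finger opening in m, from 0 to 0.093. A call has exactly 10 rows; each row is the pose to reach, as a shift and turn from the pose commanded when the call began, along the tool's axes at that moment; what a row does not reach only later rows make up. A row lasts 1/8 s, in which the tool goes at most 62.5 mm and 10.7 degrees, less where a joint would pass 70% of its speed; a pose out of reach is approached as far as the arm can. A call with a gripper value outside its range is refused whole. The fingers move at their own pace and stop on an object; FORCE is the grip in N (left out, the last holds). Time passes only in rows, so rows that repeat a pose let the fingers close, or fill a call up. It gives the time, the measured TCP pose, the force, the opening and the grip force at its end, in the units of the state.
- ctrl.state(): the state, without advancing time (a new reading comes with each control period).
- ctrl.grab_frame(name): name is "side" or "top"; returns a dict with "pixels" (400x640x3 uint8, blue, green, red), "K" (3x3 intrinsics, pixels), "extrinsics" (4x4, takes a point from world to camera coordinates). Camera axes: x right, y down, z forward; pixel columns grow to the right and rows downward; lengths in m; the calibration is good to about 2 mm. A picture is of the moment at which its call begins. There is no depth.
- ctrl.hand_in(): hands the job in; it is judged then, once.
The state is a dict: "clock": time; "q": joint angles; "qd": joint speeds; "joint_efforts": joint torques, N m; "position": TCP position; "eef_rot": TCP orientation; "force": force on the tool from outside, world axes, zero at the start; "ft_torque": the same for the moment, N m; "finger_gap": opening from 0.0 (shut) to 1.0 (fully open); "gripper_force": force on a finger pad.
Only numpy, scipy, OpenCV 4.12 (cv2) and the standard library are available. Lean on these libraries where they do the work, as an engineer would, in place of code of your own. Each camera call takes 0.05 s, during which the arm holds its last target. There are 200 camera calls.

## Working session

There is one attempt and no reset: what is moved stays moved. The work goes in short steps, Python scripts to look and compute and a shell command to move; the robot and the scene stay as the last step left them, time stands still between calls to the robot, and variables do not carry over. Pictures are saved under pics/ and viewed, at most 10 in all, crops included, and the job is handed in when it is done.

```bash
mkdir -p pics; ls
python3 - <<'E'
from rig import ctrl
import cv2,numpy as np
for n in("top","side"):
    f=ctrl.grab_frame(n);cv2.imwrite(f"pics/{n}0.png",f["pixels"]);print(n,f["K"].tolist(),np.round(f["extrinsics"],4).tolist())
s=ctrl.state();print(s["clock"],s["position"],np.round(s["eef_rot"],3).tolist(),s["finger_gap"])
E
```

```text
pics
top [[389.53501131544937, 0.0, 318.4176128007071], [0.0, 389.53501131544937, 201.62972989180986], [0.0, 0.0, 1.0]] [[-0.0288, -0.9996, -0.0021, 0.029], [-0.9934, 0.0288, -0.1106, 0.5831], [0.1106, -0.0011, -0.9939, 0.9761], [0.0, 0.0, 0.0, 1.0]]
side [[487.93876209945387, 0.0, 321.28732253175826], [0.0, 487.93876209945387, 194.81747653151766], [0.0, 0.0, 1.0]] [[0.9884, -0.1514, -0.0073, -0.5741], [-0.0886, -0.5381, -0.8382, 0.1187], [0.1229, 0.8292, -0.5453, 1.0224], [0.0, 0.0, 0.0, 1.0]]
0.1 [ 0.28931082 -0.58126561  0.21758307] [[0.895, 0.446, -0.001], [0.446, -0.895, 0.002], [-0.0, -0.002, -1.0]] 0.9984910146128155
```

View pics/top0.png

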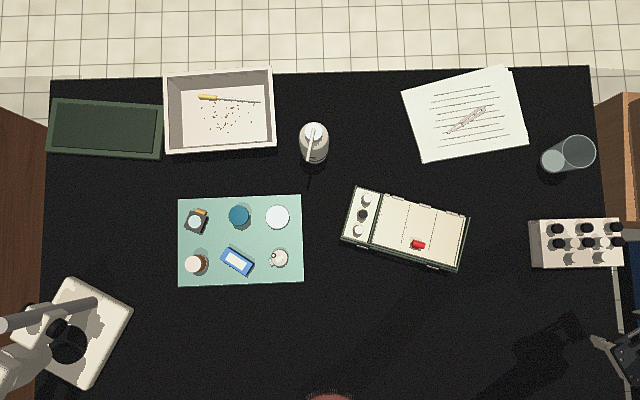

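View pics/side0.png

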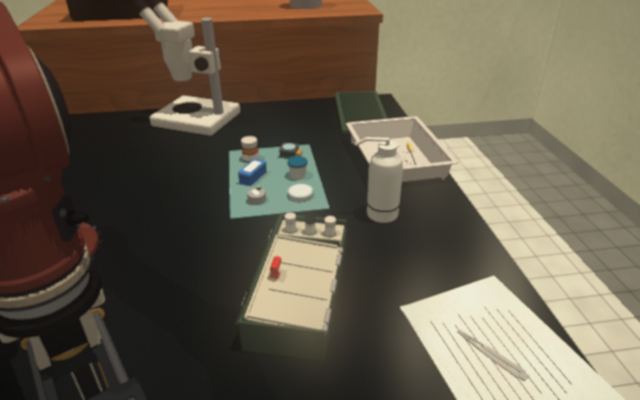

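The top view shows the mat at (178–303, 195–287). The slide box is at (237,262), the magnifier at (196,221), and the case at (341–470, 187–272) with its red pull at (417,244). I'll take enlarged crops for exact pixels.

Run:
```python
import cv2,numpy as np
t=cv2.imread("pics/top0.png");s=cv2.imread("pics/side0.png")
def crop(im,x0,x1,y0,y1,k):
    c=cv2.resize(im[y0:y1,x0:x1],None,fx=k,fy=k,interpolation=cv2.INTER_CUBIC)
    for x in range((x0+9)//10*10,x1,10):
        cv2.line(c,(int((x-x0+.5)*k),0),(int((x-x0+.5)*k),6),(0,255,255),1)
        if x%20==0: cv2.putText(c,str(x),(int((x-x0)*k)-8,18),0,.4,(0,255,255),1)
    for y in range((y0+9)//10*10,y1,10):
        cv2.line(c,(0,int((y-y0+.5)*k)),(6,int((y-y0+.5)*k)),(0,255,255),1)
        if y%20==0: cv2.putText(c,str(y),(8,int((y-y0)*k)+6),0,.4,(0,255,255),1)
    return c
cv2.imwrite("pics/c1.png",crop(t,332,480,180,280,5.4))
cv2.imwrite("pics/c2.png",crop(t,174,306,192,290,6))
a=crop(s,228,330,135,215,3.8);b=crop(s,240,350,210,357,3.8)
h=max(a.shape[0],b.shape[0]);a=cv2.copyMakeBorder(a,0,h-a.shape[0],0,0,0);b=cv2.copyMakeBorder(b,0,h-b.shape[0],0,0,0)
o=np.hstack([a,b])[:,:800];print(o.shape);cv2.imwrite("pics/c3.png",o)
```

```text
(559, 800, 3)
```

View pics/c1.png

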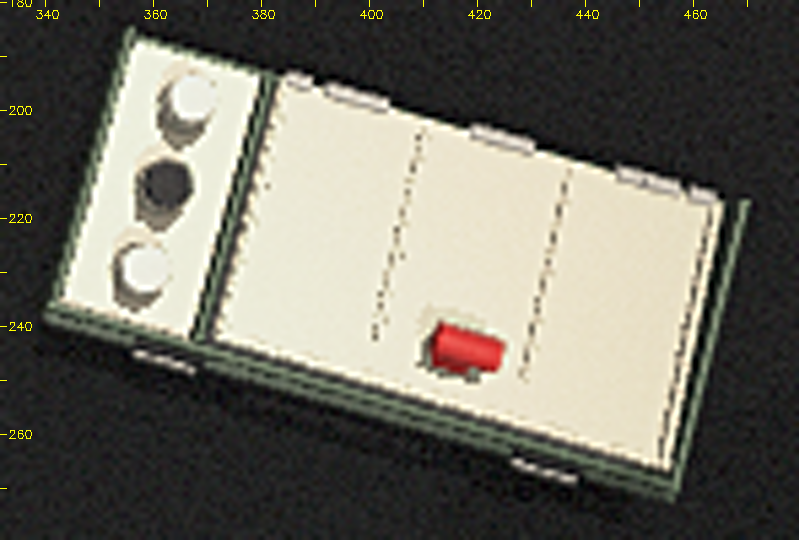

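View pics/c2.png

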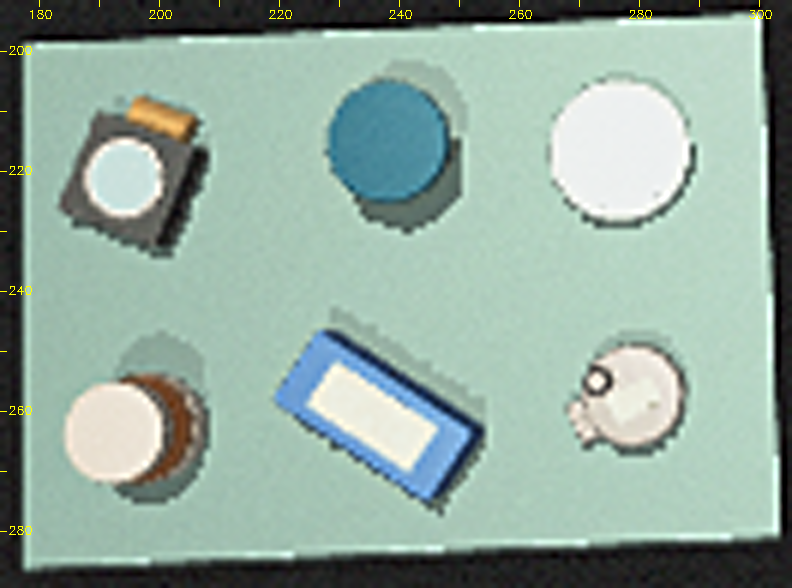

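View pics/c3.png

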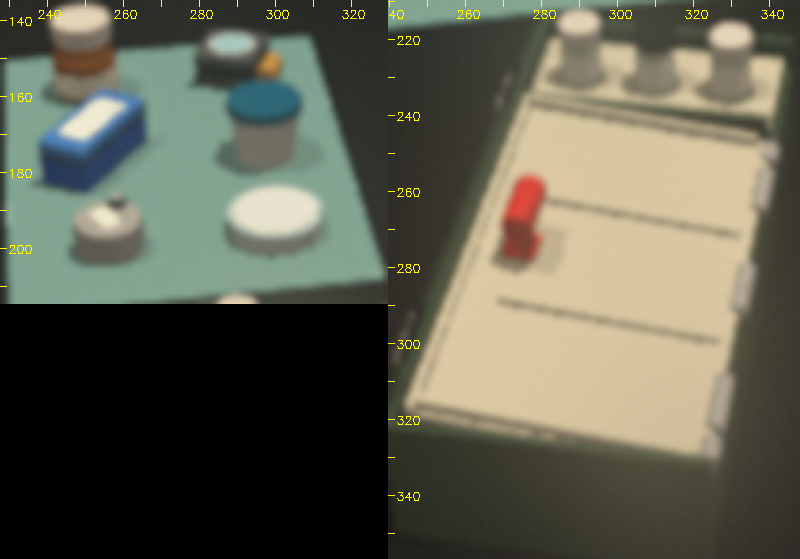

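Crops: the top view shows the slide box's top corners at crop (325,330), (483,428), (437,500), (277,400). The magnifier's lug points up and to the right. The case's vial end is at image left and the hinge at the top, and the pull is at crop (467,347). The side view gives the same features. Next I fit the poses.

```bash
cat > fit.py <<'E'
import numpy as np
from scipy.optimize import least_squares
KT=np.array([[389.535,0,318.418],[0,389.535,201.63],[0,0,1]]);ET=np.array([[-0.0288,-0.9996,-0.0021,0.029],[-0.9934,0.0288,-0.1106,0.5831],[0.1106,-0.0011,-0.9939,0.9761]])
KS=np.array([[487.939,0,321.287],[0,487.939,194.817],[0,0,1]]);ES=np.array([[0.9884,-0.1514,-0.0073,-0.5741],[-0.0886,-0.5381,-0.8382,0.1187],[0.1229,0.8292,-0.5453,1.0224]])
def proj(c,P):
    K,E=(KT,ET) if c=='t' else (KS,ES)
    p=(np.atleast_2d(P)@E[:,:3].T+E[:,3])@K.T
    return p[:,:2]/p[:,2:]
def px(pts,x0,y0,k): return (np.array(pts,float)+.5)/k-.5+[x0,y0]
def Rz(a): c,s=np.cos(a),np.sin(a);return np.array([[c,-s,0],[s,c,0],[0,0,1]])
def tri(pt,ps):
    r=least_squares(lambda P:np.r_[(proj('t',P)-pt).ravel(),(proj('s',P)-ps).ravel()],[.5,0,.05]);return r.x,r.fun
E
python3 - <<'E'
from fit import *
np.set_printoptions(precision=4,suppress=True)
c1=lambda p:px(p,332,180,5.4);c2=lambda p:px(p,174,192,6);sa=lambda p:px(p,228,135,3.8);sb=lambda p:px(np.array(p)-[388,0],240,210,3.8)
# slide
L=np.array([[.04,.018,0],[.04,-.018,0],[-.04,-.018,0],[-.04,.018,0]])
T=c2([[277,400],[325,330],[483,428],[437,500]]);S=sa([[107,90],[147,98],[84,150],[40,137]])
f=lambda v:np.r_[(proj('t',L@Rz(v[3]).T+v[:3])-T).ravel(),(proj('s',L@Rz(v[3]).T+v[:3])-S).ravel()]
r=least_squares(f,[.4,.2,.03,1.]);print("slide top",r.x[:3],np.degrees(r.x[3]),r.fun)
# lens
print("lens glass",*tri(c2([[124,178]]),sa([[231,42]])))
L2=np.array([[.023,.023,0],[.023,-.023,0],[-.023,.023,0],[-.023,-.023,0]]);T2=c2([[98,112],[198,150],[62,208],[157,247]])
f=lambda v:(proj('t',L2@Rz(v[2]).T+[v[0],v[1],.029])-T2).ravel()
r=least_squares(f,[.4,.2,-.3]);print("lens",r.x[:2],np.degrees(r.x[2]),r.fun)
# case + flap
C=np.array([[.069,.149,.068],[-.069,.149,.068],[-.069,-.149,.068],[.069,-.149,.068]]);CT=c1([[130,28],[45,315],[677,497],[748,203]])
def flap(a,P):
    c,s=np.cos(a),np.sin(a);P=np.array(P);return np.c_[P[:,0]*c+P[:,2]*s+.0665,P[:,1]-.034,-P[:,0]*s+P[:,2]*c+.054]
F=[[-.128,.107,.002],[-.128,-.107,.002],[-.104,0,.027]];FT=c1([[212,340],[660,470],[466,347]]);FS=sb([[530,100],[408,405],[524,204]])
def f(v):
    w=lambda P:P@Rz(v[2]).T+[v[0],v[1],0]
    return np.r_[(proj('t',w(C))-CT).ravel(),(proj('t',w(flap(v[3],F)))-FT).ravel(),(proj('s',w(flap(v[3],F)))-FS).ravel()]
r=least_squares(f,[.55,-.2,-.26,.1],loss='soft_l1');v=r.x;print("case",v,np.degrees(v[2:]),f(v).reshape(-1,2))
print("pull",flap(v[3],F)[2:]@Rz(v[2]).T+[v[0],v[1],0],"tri",*tri(c1([[466,347]]),sb([[524,204]])))
E
```

```text
slide top [0.4389 0.2221 0.0407] 55.883557308098794 [ 0.094  -0.1574  0.0443 -0.5829  0.0045  0.21   -0.2298  0.4205 -0.8189
 -0.9212  0.5394 -0.2344  0.4428  0.4267 -0.2746  0.7623]
lens glass [0.5413 0.3333 0.0324] [-0.0057  0.3331  0.3551 -0.039 ]
lens [0.5419 0.3324] -22.295408745393797 [ 0.3567 -0.2359  0.0815 -0.3293 -0.5294  0.3791  0.0929  0.1796]
case [ 0.51   -0.2009 -0.3104  0.12  ] [-17.782    6.8765] [[-0.9664 -0.6346]
 [-0.1905 -0.7383]
 [ 0.0052 -0.4641]
 [ 0.2061 -0.1108]
 [-0.3422 -0.1698]
 [ 1.296   0.2489]
 [-0.2376  0.1354]
 [-1.0749 -1.1776]
 [-0.7313  0.7694]
 [ 0.3714  0.3551]]
pull [[ 0.4677 -0.223   0.0933]] tri [ 0.4675 -0.2233  0.0944] [ 0.0015  0.2508  0.1803 -0.014 ]
```

```bash
cat > go.py <<'E'
import sys
from rig import ctrl
from fit import *
CASE=np.array([.510,-.2009]);YAW=np.radians(-17.78)
def case(x,y,z): return Rz(YAW)@[x,y,z]+[*CASE,0]
def flap(a,P):
    c,s=np.cos(a),np.sin(a);return case(P[0]*c+P[2]*s+.0665,P[1]-.034,-P[0]*s+P[2]*c+.054)
def rel(targets,ang):
    """mm shifts along present tool axes for TCP targets; rz to bring tool y to world angle ang (deg)"""
    s=ctrl.state();R=np.array(s["eef_rot"]);p=np.array(s["position"])
    cur=np.degrees(np.arctan2(R[1,1],R[0,1]))
    rz=-((ang-cur+180)%360-180)
    print("t",round(s["clock"],2),"p",np.round(p,4),"yaw",round(cur,1),"rz",round(rz,1),"tilt",np.round(R[:2,2],3),"F",np.round(s["force"],1),"gap",round(s["finger_gap"]*93,1),"q7",round(s["q"][6]))
    for t in targets: print(np.round(1000*R.T@(np.array(t)-p),1))
E
python3 - <<'E'
from go import *
P=[.4676,-.2232,.0938]
rel([P+np.array([0,0,.05]),P-np.array([0,0,.017])],-107.8)
E
```

```text
t 0.1 p [ 0.2893 -0.5813  0.2176] yaw -63.5 rz 44.3 tilt [-0.001  0.002] F [-1.2 -0.5  0.1] gap 92.9 q7 -2
[ 319.2 -240.9   74.3]
[ 319.2 -240.8  141.3]
```

```bash
python3 -m inch '[{"x":0.04,"y":-0.03,"z":0.01,"rz":6,"gripper":0.06},{"x":0.08,"y":-0.06,"z":0.02,"rz":12,"gripper":0.06},{"x":0.12,"y":-0.09,"z":0.03,"rz":18,"gripper":0.06},{"x":0.16,"y":-0.12,"z":0.04,"rz":24,"gripper":0.06},{"x":0.20,"y":-0.15,"z":0.05,"rz":30,"gripper":0.06},{"x":0.24,"y":-0.18,"z":0.06,"rz":36,"gripper":0.06},{"x":0.28,"y":-0.21,"z":0.07,"rz":41,"gripper":0.06},{"x":0.319,"y":-0.241,"z":0.074,"rz":44.3,"gripper":0.06},{"x":0.319,"y":-0.241,"z":0.074,"rz":44.3,"gripper":0.06},{"x":0.319,"y":-0.241,"z":0.074,"rz":44.3,"gripper":0.06}]'
python3 - <<'E'
from go import *
P=np.array([.4676,-.2232,.0938])
rel([P,P-[0,0,.017]],-107.8)
import cv2
s=ctrl.grab_frame("side")["pixels"];t=ctrl.grab_frame("top")["pixels"]
a=cv2.resize(s[190:340,230:350],None,fx=3.2,fy=3.2,interpolation=cv2.INTER_CUBIC);b=cv2.resize(t[180:330,350:475],None,fx=3.2,fy=3.2,interpolation=cv2.INTER_CUBIC)
cv2.imwrite("pics/a1.png",np.hstack([a,b]))
E
```

```text
t 0.1 p [ 0.2893 -0.5813  0.2176] yaw -63.5 rz 44.3 tilt [-0.001  0.002] F [-1.2 -0.5  0.1] gap 92.9 q7 -2
[ 319.2 -240.8  124.3]
[ 319.2 -240.8  141.3]validation failed for argument at $[0]...
```

View pics/a1.png

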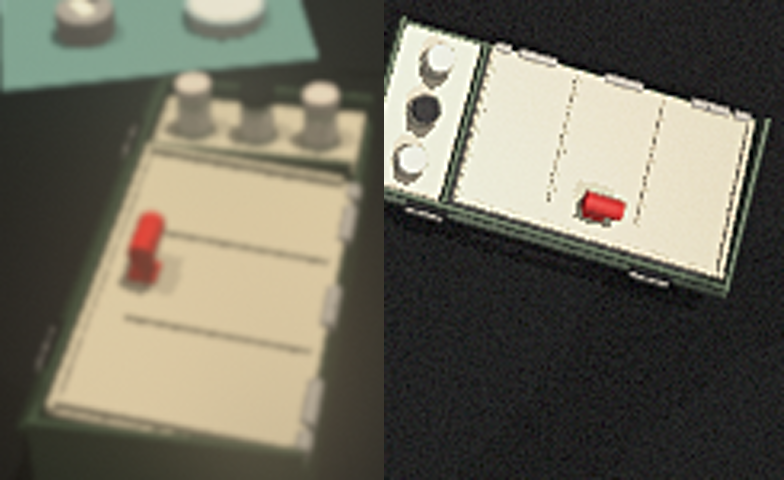

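The move was refused, so the picture shows the scene unchanged with no arm over the case. The rows probably need every key.

```bash
python3 -m inch '[{"x":0.04,"y":-0.03,"z":0.01,"rx":0,"ry":0,"rz":6,"gripper":0.06},{"x":0.08,"y":-0.06,"z":0.02,"rx":0,"ry":0,"rz":12,"gripper":0.06},{"x":0.12,"y":-0.09,"z":0.03,"rx":0,"ry":0,"rz":18,"gripper":0.06},{"x":0.16,"y":-0.12,"z":0.04,"rx":0,"ry":0,"rz":24,"gripper":0.06},{"x":0.20,"y":-0.15,"z":0.05,"rx":0,"ry":0,"rz":30,"gripper":0.06},{"x":0.24,"y":-0.18,"z":0.06,"rx":0,"ry":0,"rz":36,"gripper":0.06},{"x":0.28,"y":-0.21,"z":0.07,"rx":0,"ry":0,"rz":41,"gripper":0.06},{"x":0.319,"y":-0.241,"z":0.074,"rx":0,"ry":0,"rz":44.3,"gripper":0.06},{"x":0.319,"y":-0.241,"z":0.074,"rx":0,"ry":0,"rz":44.3,"gripper":0.06},{"x":0.319,"y":-0.241,"z":0.074,"rx":0,"ry":0,"rz":44.3,"gripper":0.06}]' 10
python3 - <<'E'
from go import *
P=np.array([.4676,-.2232,.0938])
rel([P,P-[0,0,.017]],-107.8)
E
```

```text
clock: 1.45
position: [0.4676, -0.2245, 0.1447]
eef_rot: [[0.952, -0.306, -0.0], [-0.306, -0.952, -0.001], [-0.0, 0.001, -1.0]]
force: [-0.9, -1.1, 0.8]
finger_gap: 0.647
gripper_force: 0.0
t 1.45 p [ 0.4676 -0.2245  0.1447] yaw -107.8 rz -0.0 tilt [-0.    -0.001] F [-0.9 -1.1  0.8] gap 60.1 q7 -77
[-0.4 -1.3 50.9]
[-0.4 -1.4 67.9]
```

```bash
python3 -m inch '[{"x":0,"y":-0.001,"z":0.02,"rx":0,"ry":0,"rz":0,"gripper":0.06},{"x":0,"y":-0.001,"z":0.04,"rx":0,"ry":0,"rz":0,"gripper":0.06},{"x":0,"y":-0.001,"z":0.055,"rx":0,"ry":0,"rz":0,"gripper":0.06},{"x":0,"y":-0.001,"z":0.067,"rx":0,"ry":0,"rz":0,"gripper":0.06},{"x":0,"y":-0.001,"z":0.067,"rx":0,"ry":0,"rz":0,"gripper":0.02},{"x":0,"y":-0.001,"z":0.067,"rx":0,"ry":0,"rz":0,"gripper":0.02},{"x":0,"y":-0.001,"z":0.067,"rx":0,"ry":0,"rz":0,"gripper":0.02},{"x":0,"y":-0.001,"z":0.067,"rx":0,"ry":0,"rz":0,"gripper":0.02},{"x":0,"y":-0.001,"z":0.067,"rx":0,"ry":0,"rz":0,"gripper":0.02},{"x":0,"y":-0.001,"z":0.067,"rx":0,"ry":0,"rz":0,"gripper":0.02}]' 10
python3 - <<'E'
from go import *
# grasp offset: assume bar centre sits at angle a0; arc displacements
s=ctrl.state()
for a0 in(.10,.12,.14):
    b=flap(a0,[-.104,0,.027]);print(a0,b)
a0=.12
R=np.array(s["eef_rot"])
for a in np.linspace(a0,1.62,16)[1:]:
    print(round(a,2),np.round(1000*R.T@(flap(a,[-.104,0,.027])-flap(a0,[-.104,0,.027])),1))
E
```

```text
clock: 2.7
position: [0.4682, -0.224, 0.0779]
eef_rot: [[0.952, -0.307, 0.001], [-0.307, -0.952, -0.001], [0.001, 0.001, -1.0]]
force: [-0.8, -3.2, 0.3]
finger_gap: 0.322
gripper_force: 10.0
0.1 [ 0.46697031 -0.22280668  0.09124779]
0.12 [ 0.46769883 -0.2230403   0.0932559 ]
0.14 [ 0.46846545 -0.22328614  0.09524832]
0.22 [ 4.4  0.  -9.8]
0.32 [  9.8   0.  -19.1]
0.42 [ 16.1   0.  -27.8]
0.52 [ 23.2   0.  -35.8]
0.62 [ 31.1   0.  -43.1]
0.72 [ 39.7  -0.  -49.6]
0.82 [ 48.9  -0.  -55.2]
0.92 [ 58.6  -0.  -59.8]
1.02 [ 68.7  -0.  -63.4]
1.12 [ 79.1  -0.  -66. ]
1.22 [ 89.7  -0.1 -67.6]
1.32 [ 1.004e+02 -1.000e-01 -6.810e+01]
1.42 [ 1.112e+02 -1.000e-01 -6.750e+01]
1.52 [ 1.218e+02 -1.000e-01 -6.590e+01]
1.62 [ 1.322e+02 -1.000e-01 -6.320e+01]
```

Gripped (30 mm gap, 10 N). Next I swing it along the arc.

```bash
python3 -m inch '[{"x":0.002,"y":0,"z":-0.005,"rx":0,"ry":0,"rz":0,"gripper":0.02},{"x":0.0044,"y":0,"z":-0.0098,"rx":0,"ry":0,"rz":0,"gripper":0.02},{"x":0.007,"y":0,"z":-0.0145,"rx":0,"ry":0,"rz":0,"gripper":0.02},{"x":0.0098,"y":0,"z":-0.0191,"rx":0,"ry":0,"rz":0,"gripper":0.02},{"x":0.0161,"y":0,"z":-0.0278,"rx":0,"ry":0,"rz":0,"gripper":0.02},{"x":0.0232,"y":0,"z":-0.0358,"rx":0,"ry":0,"rz":0,"gripper":0.02},{"x":0.0311,"y":0,"z":-0.0431,"rx":0,"ry":0,"rz":0,"gripper":0.02},{"x":0.0397,"y":0,"z":-0.0496,"rx":0,"ry":0,"rz":0,"gripper":0.02},{"x":0.0489,"y":0,"z":-0.0552,"rx":0,"ry":0,"rz":0,"gripper":0.02},{"x":0.0586,"y":0,"z":-0.0598,"rx":0,"ry":0,"rz":0,"gripper":0.02}]'
```

```text
clock: 3.95
position: [0.5219, -0.2412, 0.1377]
eef_rot: [[0.952, -0.307, -0.004], [-0.307, -0.952, 0.001], [-0.004, 0.001, -1.0]]
force: [-2.7, -3.9, -0.4]
finger_gap: 0.324
gripper_force: 10.0
```

```bash
python3 -m inch '[{"x":0.0101,"y":0,"z":-0.0036,"rx":0,"ry":0,"rz":0,"gripper":0.02},{"x":0.0205,"y":0,"z":-0.0062,"rx":0,"ry":0,"rz":0,"gripper":0.02},{"x":0.0311,"y":0,"z":-0.0078,"rx":0,"ry":0,"rz":0,"gripper":0.02},{"x":0.0418,"y":0,"z":-0.0083,"rx":0,"ry":0,"rz":0,"gripper":0.02},{"x":0.0526,"y":0,"z":-0.0077,"rx":0,"ry":0,"rz":0,"gripper":0.02},{"x":0.0632,"y":0,"z":-0.0061,"rx":0,"ry":0,"rz":0,"gripper":0.02},{"x":0.0736,"y":0,"z":-0.0034,"rx":0,"ry":0,"rz":0,"gripper":0.02},{"x":0.0736,"y":0,"z":-0.0034,"rx":0,"ry":0,"rz":0,"gripper":0.02},{"x":0.0736,"y":0,"z":-0.0034,"rx":0,"ry":0,"rz":0,"gripper":0.06},{"x":0.0736,"y":0,"z":-0.0034,"rx":0,"ry":0,"rz":0,"gripper":0.06}]'
python3 - <<'E'
from go import *
S=np.array([.4389,.2221,0.])
rel([S+[0,0,.20],S+[0,0,.08]],-34.1)
E
```

```text
clock: 5.2
position: [0.5948, -0.2603, 0.14]
eef_rot: [[0.953, -0.304, -0.0], [-0.304, -0.953, 0.005], [-0.002, -0.004, -1.0]]
force: [-0.4, 0.3, -0.4]
finger_gap: 0.488
gripper_force: 0.0
t 5.2 p [ 0.5948 -0.2603  0.14  ] yaw -107.7 rz -73.6 tilt [-0.     0.005] F [-0.4  0.3 -0.4] gap 45.4 q7 -79
[-295.3 -412.3  -57.8]
[-295.1 -411.8   62.2]
```

```bash
python3 -m inch '[{"x":0,"y":0,"z":-0.045,"rx":0,"ry":0,"rz":0,"gripper":0.06},{"x":0,"y":0,"z":-0.085,"rx":0,"ry":0,"rz":0,"gripper":0.06},{"x":-0.03,"y":-0.042,"z":-0.09,"rx":0,"ry":0,"rz":-9,"gripper":0.06},{"x":-0.062,"y":-0.087,"z":-0.09,"rx":0,"ry":0,"rz":-18,"gripper":0.06},{"x":-0.097,"y":-0.136,"z":-0.09,"rx":0,"ry":0,"rz":-28,"gripper":0.06},{"x":-0.132,"y":-0.185,"z":-0.09,"rx":0,"ry":0,"rz":-38,"gripper":0.06},{"x":-0.167,"y":-0.234,"z":-0.09,"rx":0,"ry":0,"rz":-48,"gripper":0.06},{"x":-0.202,"y":-0.283,"z":-0.09,"rx":0,"ry":0,"rz":-58,"gripper":0.06},{"x":-0.237,"y":-0.332,"z":-0.09,"rx":0,"ry":0,"rz":-67,"gripper":0.06},{"x":-0.267,"y":-0.375,"z":-0.09,"rx":0,"ry":0,"rz":-73.6,"gripper":0.06}]'
python3 - <<'E'
from go import *
import cv2
S=np.array([.4389,.2221,0.])
f=ctrl.grab_frame("top")["pixels"];cv2.imwrite("pics/t2.png",f)
s=ctrl.grab_frame("side")["pixels"];cv2.imwrite("pics/s2.png",s)
b=cv2.resize(f[185:280,340:480],None,fx=5.5,fy=5.5,interpolation=cv2.INTER_CUBIC)
cv2.imwrite("pics/b1.png",b)
rel([S+[0,0,.08],S+[0,0,.015]],-34.1)
E
```

```text
clock: 6.45
position: [0.4524, 0.1791, 0.2309]
eef_rot: [[0.557, 0.831, -0.002], [0.831, -0.557, 0.002], [0.001, -0.003, -1.0]]
force: [0.8, 0.2, 0.0]
finger_gap: 0.643
gripper_force: 0.0
t 6.55 p [0.4507 0.184  0.231 ] yaw -33.3 rz 0.8 tilt [-0.003  0.006] F [ 0.1  0.6 -0.3] gap 59.9 q7 -63
[ 24.8 -29.9 151.3]
[ 24.6 -29.5 216.3]
```

View pics/b1.png

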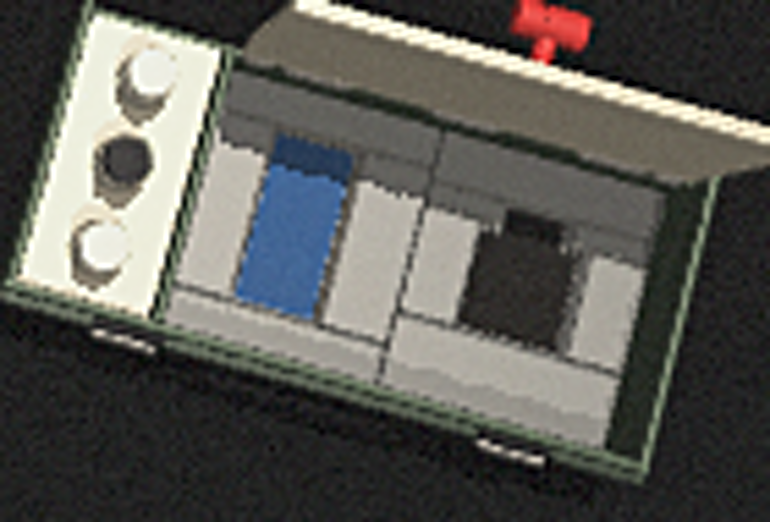

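Top view: the flap is upright. The blue pocket floor is at crop (275,135), (353,155), (313,320), (236,300), in the vial half. The black pocket is at about (515,285), with its slot towards the hinge. I'll view the same in the side image to get their height.

Run:
```python
import cv2
s=cv2.imread("pics/s2.png");cv2.imwrite("pics/b2.png",cv2.resize(s[205:350,235:370],None,fx=4.1,fy=4.1,interpolation=cv2.INTER_CUBIC))
```

```text
(no output)
```

View pics/b2.png

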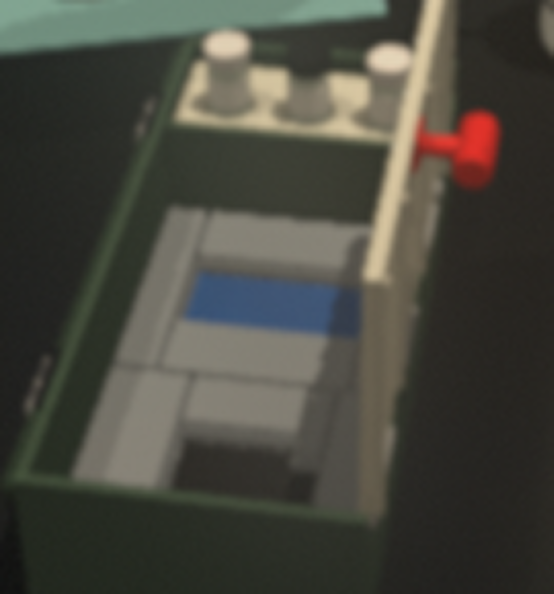

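Side view: the blue floor's far-left corner is at crop (203,272), and the black floor's left corner is at about (178,440). The flap stands at about x 375, with the pull beyond it.

Run:
```python
from go import *
np.set_printoptions(precision=4,suppress=True)
t=lambda p:px(p,340,185,5.5);s=lambda p:px(p,235,205,4.1)
inv=lambda P:Rz(YAW).T@(np.array(P)-[*CASE,0])
# refit case rim from second picture
C=np.array([[.069,.149,.068],[-.069,.149,.068],[-.069,-.149,.068],[.069,-.149,.068]]);CT=t([[90,5],[8,290],[645,478],[720,180]])
r=least_squares(lambda v:(proj('t',C@Rz(v[2]).T+[v[0],v[1],0])-CT).ravel(),[.51,-.2,-.3]);print("case",r.x,np.degrees(r.x[2]),r.fun)
for n,a,b in(("blue",[[236,300]],[[203,272]]),("black",[[460,320]],[[178,440]])):
    P,f=tri(t(a),s(b));print(n,"corner",P,inv(P),f)
for n,h,T in(("blue",(.042,.02),[[275,135],[353,155],[313,320],[236,300]]),("black",(.025,.025),[[485,230],[578,250],[550,348],[460,320]])):
    L=np.array([[h[0],h[1],0],[h[0],-h[1],0],[-h[0],-h[1],0],[-h[0],h[1],0]]);T=t(T)
    r=least_squares(lambda v:(proj('t',L@Rz(v[2]).T+[v[0],v[1],.009])-T).ravel(),[.51,-.2,-.3]);print(n,r.x,np.degrees(r.x[2]),"in case",inv([*r.x[:2],0]),r.fun)
    r2=least_squares(lambda v:(proj('t',L@Rz(YAW).T+[v[0],v[1],.009])-T).ravel(),[.51,-.2]);print(r2.x)
```

```text
case [ 0.5088 -0.2025 -0.3105] -17.78837130793528 [-0.6085 -0.8754 -0.6625  0.3641  0.7724  0.1834  0.483   0.26  ]
blue corner [ 0.4838 -0.1525  0.0116] [-0.0397  0.0381  0.0116] [ 0.0003 -0.4603 -0.3414  0.0297]
black corner [ 0.4662 -0.2579  0.012 ] [-0.0243 -0.0677  0.012 ] [ 0.0094  1.5097  1.017  -0.0785]
blue [ 0.5165 -0.1824 -0.2839] -16.26574766713251 in case [0.0005 0.0196 0.    ] [-0.1683 -0.5536  0.3943 -0.3848  0.32    0.5783 -0.545   0.3399]
[ 0.5165 -0.1824]
black [ 0.485  -0.2876 -0.3109] -17.812270159101438 in case [ 0.0027 -0.0902  0.    ] [-0.8302 -1.4883  0.7225  0.1765  1.1451  0.7765 -1.0413  0.5092]
[ 0.485  -0.2876]
```

```bash
sed -i 's/CASE=.*;YAW/CASE=np.array([.5092,-.2022]);YAW/' go.py; python3 -m inch '[{"x":0.013,"y":-0.017,"z":0.04,"rx":0,"ry":0,"rz":0,"gripper":0.06},{"x":0.026,"y":-0.034,"z":0.08,"rx":0,"ry":0,"rz":0,"gripper":0.06},{"x":0.026,"y":-0.034,"z":0.12,"rx":0,"ry":0,"rz":0,"gripper":0.06},{"x":0.026,"y":-0.034,"z":0.145,"rx":0,"ry":0,"rz":0,"gripper":0.06},{"x":0.026,"y":-0.034,"z":0.15,"rx":0,"ry":0,"rz":0,"gripper":0.06},{"x":0.026,"y":-0.034,"z":0.15,"rx":0,"ry":0,"rz":0,"gripper":0.06},{"x":0.026,"y":-0.034,"z":0.15,"rx":0,"ry":0,"rz":0,"gripper":0.06},{"x":0.026,"y":-0.034,"z":0.15,"rx":0,"ry":0,"rz":0,"gripper":0.06},{"x":0.026,"y":-0.034,"z":0.15,"rx":0,"ry":0,"rz":0,"gripper":0.06},{"x":0.026,"y":-0.034,"z":0.15,"rx":0,"ry":0,"rz":0,"gripper":0.06}]' 20
python3 - <<'E'
from go import *
S=np.array([.4389,.2221,0.])
rel([S+[0,0,.015]],-34.1)
E
```

```text
clock: 7.8
position: [0.4413, 0.2159, 0.0811]
eef_rot: [[0.563, 0.827, 0.0], [0.827, -0.563, 0.0], [0.0, 0.0, -1.0]]
force: [0.4, -0.2, 0.3]
finger_gap: 0.642
gripper_force: 0.0
t 7.8 p [0.4413 0.2159 0.0811] yaw -34.2 rz -0.1 tilt [0. 0.] F [ 0.4 -0.2  0.3] gap 59.7 q7 -73
[ 3.7 -5.5 66.1]
```

```bash
python3 -m inch '[{"x":0.004,"y":-0.0055,"z":0.02,"rx":0,"ry":0,"rz":0,"gripper":0.06},{"x":0.004,"y":-0.0055,"z":0.045,"rx":0,"ry":0,"rz":0,"gripper":0.06},{"x":0.004,"y":-0.0055,"z":0.06,"rx":0,"ry":0,"rz":0,"gripper":0.06},{"x":0.004,"y":-0.0055,"z":0.066,"rx":0,"ry":0,"rz":0,"gripper":0.06},{"x":0.004,"y":-0.0055,"z":0.066,"rx":0,"ry":0,"rz":0,"gripper":0.06},{"x":0.004,"y":-0.0055,"z":0.066,"rx":0,"ry":0,"rz":0,"gripper":0.03},{"x":0.004,"y":-0.0055,"z":0.066,"rx":0,"ry":0,"rz":0,"gripper":0.03},{"x":0.004,"y":-0.0055,"z":0.066,"rx":0,"ry":0,"rz":0,"gripper":0.03},{"x":0.004,"y":-0.0055,"z":0.066,"rx":0,"ry":0,"rz":0,"gripper":0.03},{"x":0.004,"y":-0.0055,"z":0.066,"rx":0,"ry":0,"rz":0,"gripper":0.03}]' 20
python3 - <<'E'
from go import *
B=np.array([.5165,-.1824,0.])
rel([[.4389,.2221,.015],B+[0,0,.22],B+[0,0,.05],B+[0,0,.021]],-107.8)
E
```

```text
clock: 9.05
position: [0.439, 0.2225, 0.0153]
eef_rot: [[0.562, 0.827, 0.0], [0.827, -0.562, 0.0], [0.001, 0.0, -1.0]]
force: [-1.2, 0.9, 6.4]
finger_gap: 0.385
gripper_force: 20.0
t 9.05 p [0.439  0.2225 0.0153] yaw -34.2 rz 73.6 tilt [0. 0.] F [-1.2  0.9  6.4] gap 35.8 q7 -75
[-0.4  0.2  0.3]
[-291.1  291.9 -204.8]
[-291.2  291.9  -34.8]
[-291.2  291.9   -5.8]
```

```bash
python3 -m inch '[{"x":0,"y":0,"z":-0.04,"rx":0,"ry":0,"rz":0,"gripper":0.03},{"x":0,"y":0,"z":-0.1,"rx":0,"ry":0,"rz":0,"gripper":0.03},{"x":-0.02,"y":0.02,"z":-0.15,"rx":0,"ry":0,"rz":8,"gripper":0.03},{"x":-0.055,"y":0.055,"z":-0.18,"rx":0,"ry":0,"rz":17,"gripper":0.03},{"x":-0.09,"y":0.09,"z":-0.2,"rx":0,"ry":0,"rz":27,"gripper":0.03},{"x":-0.13,"y":0.13,"z":-0.205,"rx":0,"ry":0,"rz":37,"gripper":0.03},{"x":-0.17,"y":0.17,"z":-0.205,"rx":0,"ry":0,"rz":47,"gripper":0.03},{"x":-0.21,"y":0.21,"z":-0.205,"rx":0,"ry":0,"rz":57,"gripper":0.03},{"x":-0.245,"y":0.245,"z":-0.205,"rx":0,"ry":0,"rz":66,"gripper":0.03},{"x":-0.275,"y":0.275,"z":-0.205,"rx":0,"ry":0,"rz":73.6,"gripper":0.03}]' 20
python3 - <<'E'
from go import *
B=np.array([.5165,-.1824,0.])
rel([B+[0,0,.1],B+[0,0,.04],B+[0,0,.021]],-107.8)
E
```

```text
clock: 10.3
position: [0.5111, -0.1622, 0.2194]
eef_rot: [[0.95, -0.312, -0.001], [-0.312, -0.95, -0.001], [-0.001, 0.001, -1.0]]
force: [-0.3, 1.2, 0.0]
finger_gap: 0.386
gripper_force: 20.0
t 10.3 p [ 0.5111 -0.1622  0.2194] yaw -108.2 rz -0.4 tilt [-0.001 -0.001] F [-0.3  1.2  0. ] gap 35.9 q7 -87
[ 11.5  17.4 119.4]
[ 11.5  17.4 179.4]
[ 11.6  17.3 198.4]
```

```bash
python3 -m inch '[{"x":0.006,"y":0.009,"z":0.02,"rx":0,"ry":0,"rz":0,"gripper":0.03},{"x":0.0115,"y":0.0174,"z":0.05,"rx":0,"ry":0,"rz":0,"gripper":0.03},{"x":0.0115,"y":0.0174,"z":0.09,"rx":0,"ry":0,"rz":0,"gripper":0.03},{"x":0.0115,"y":0.0174,"z":0.13,"rx":0,"ry":0,"rz":0,"gripper":0.03},{"x":0.0115,"y":0.0174,"z":0.155,"rx":0,"ry":0,"rz":0,"gripper":0.03},{"x":0.0115,"y":0.0174,"z":0.165,"rx":0,"ry":0,"rz":0,"gripper":0.03},{"x":0.0115,"y":0.0174,"z":0.165,"rx":0,"ry":0,"rz":0,"gripper":0.03},{"x":0.0115,"y":0.0174,"z":0.165,"rx":0,"ry":0,"rz":0,"gripper":0.03},{"x":0.0115,"y":0.0174,"z":0.165,"rx":0,"ry":0,"rz":0,"gripper":0.03},{"x":0.0115,"y":0.0174,"z":0.165,"rx":0,"ry":0,"rz":0,"gripper":0.03}]' 20
python3 - <<'E'
from go import *
import cv2
B=np.array([.5165,-.1824,0.])
rel([B+[0,0,.04],B+[0,0,.021]],-107.8)
s=ctrl.grab_frame("side")["pixels"];t=ctrl.grab_frame("top")["pixels"]
a=cv2.resize(s[205:350,260:350],None,fx=4,fy=4,interpolation=cv2.INTER_CUBIC);b=cv2.resize(t[180:280,340:440],None,fx=4.1,fy=4.1,interpolation=cv2.INTER_CUBIC)
o=np.zeros((580,775,3),np.uint8);o[:,:360]=a;o[:410,365:]=b
cv2.imwrite("pics/d1.png",o)
E
```

```text
clock: 11.55
position: [0.5176, -0.18, 0.0556]
eef_rot: [[0.952, -0.306, 0.001], [-0.306, -0.952, -0.0], [0.001, -0.0, -1.0]]
force: [-0.8, 0.3, -1.3]
finger_gap: 0.388
gripper_force: 20.0
t 11.55 p [ 0.5176 -0.18    0.0556] yaw -107.8 rz -0.0 tilt [ 0.001 -0.   ] F [-0.8  0.3 -1.3] gap 36.1 q7 -82
[-0.3  2.6 15.6]
[-0.3  2.6 34.6]
```

```bash
python3 -m inch '[{"x":0,"y":0.0025,"z":0.008,"rx":0,"ry":0,"rz":0,"gripper":0.03},{"x":0,"y":0.0025,"z":0.016,"rx":0,"ry":0,"rz":0,"gripper":0.03},{"x":0,"y":0.0025,"z":0.02,"rx":0,"ry":0,"rz":0,"gripper":0.03},{"x":0,"y":0.0025,"z":0.023,"rx":0,"ry":0,"rz":0,"gripper":0.03},{"x":0,"y":0.0025,"z":0.026,"rx":0,"ry":0,"rz":0,"gripper":0.03},{"x":0,"y":0.0025,"z":0.028,"rx":0,"ry":0,"rz":0,"gripper":0.03},{"x":0,"y":0.0025,"z":0.028,"rx":0,"ry":0,"rz":0,"gripper":0.03},{"x":0,"y":0.0025,"z":0.028,"rx":0,"ry":0,"rz":0,"gripper":0.03},{"x":0,"y":0.0025,"z":0.028,"rx":0,"ry":0,"rz":0,"gripper":0.03},{"x":0,"y":0.0025,"z":0.028,"rx":0,"ry":0,"rz":0,"gripper":0.03}]' 20
```

```text
clock: 12.9
position: [0.5164, -0.1823, 0.027]
eef_rot: [[0.952, -0.306, 0.0], [-0.306, -0.952, -0.0], [0.0, -0.0, -1.0]]
force: [0.5, 0.5, -1.0]
finger_gap: 0.385
gripper_force: 20.0
```

```bash
python3 -m inch '[{"x":0,"y":0,"z":0.002,"rx":0,"ry":0,"rz":0,"gripper":0.03},{"x":0,"y":0,"z":0.004,"rx":0,"ry":0,"rz":0,"gripper":0.03},{"x":0,"y":0,"z":0.0055,"rx":0,"ry":0,"rz":0,"gripper":0.03},{"x":0,"y":0,"z":0.006,"rx":0,"ry":0,"rz":0,"gripper":0.03},{"x":0,"y":0,"z":0.006,"rx":0,"ry":0,"rz":0,"gripper":0.03},{"x":0,"y":0,"z":0.006,"rx":0,"ry":0,"rz":0,"gripper":0.03},{"x":0,"y":0,"z":0.006,"rx":0,"ry":0,"rz":0,"gripper":0.03},{"x":0,"y":0,"z":0.006,"rx":0,"ry":0,"rz":0,"gripper":0.052},{"x":0,"y":0,"z":0.006,"rx":0,"ry":0,"rz":0,"gripper":0.052},{"x":0,"y":0,"z":0.006,"rx":0,"ry":0,"rz":0,"gripper":0.052}]' 20
python3 - <<'E'
from go import *
L=np.array([.5416,.3326,0])
rel([L+[0,0,.2],L+[0,0,.015]],-112.3)
E
```

```text
clock: 14.15
position: [0.5166, -0.1823, 0.0207]
eef_rot: [[0.952, -0.306, 0.0], [-0.306, -0.952, -0.0], [0.0, -0.0, -1.0]]
force: [0.6, 0.4, -1.1]
finger_gap: 0.552
gripper_force: 0.0
t 14.15 p [ 0.5166 -0.1823  0.0207] yaw -107.8 rz 4.5 tilt [ 0. -0.] F [ 0.6  0.4 -1.1] gap 51.3 q7 -81
[-133.9 -497.9 -179.3]
[-133.9 -497.9    5.7]
```

```bash
python3 -m inch '[{"x":0,"y":0,"z":-0.03,"rx":0,"ry":0,"rz":0,"gripper":0.06},{"x":0,"y":0,"z":-0.09,"rx":0,"ry":0,"rz":0,"gripper":0.06},{"x":0,"y":0,"z":-0.15,"rx":0,"ry":0,"rz":0,"gripper":0.06},{"x":-0.005,"y":-0.02,"z":-0.2,"rx":0,"ry":0,"rz":0,"gripper":0.06},{"x":-0.02,"y":-0.075,"z":-0.21,"rx":0,"ry":0,"rz":1,"gripper":0.06},{"x":-0.035,"y":-0.13,"z":-0.21,"rx":0,"ry":0,"rz":2,"gripper":0.06},{"x":-0.05,"y":-0.185,"z":-0.21,"rx":0,"ry":0,"rz":3,"gripper":0.06},{"x":-0.065,"y":-0.24,"z":-0.21,"rx":0,"ry":0,"rz":4.5,"gripper":0.06},{"x":-0.08,"y":-0.295,"z":-0.21,"rx":0,"ry":0,"rz":4.5,"gripper":0.06},{"x":-0.095,"y":-0.35,"z":-0.21,"rx":0,"ry":0,"rz":4.5,"gripper":0.06}]' 20
python3 - <<'E'
from go import *
import cv2
t=ctrl.grab_frame("top")["pixels"];s=ctrl.grab_frame("side")["pixels"]
cv2.imwrite("pics/t3.png",t);cv2.imwrite("pics/s3.png",s)
a=cv2.resize(s[205:350,245:335],None,fx=4,fy=4,interpolation=cv2.INTER_CUBIC);b=cv2.resize(t[185:280,340:440],None,fx=4.1,fy=4.1,interpolation=cv2.INTER_CUBIC)
o=np.zeros((580,775,3),np.uint8);o[:,:360]=a;o[:b.shape[0],365:365+b.shape[1]]=b
cv2.imwrite("pics/d2.png",o)
L=np.array([.5416,.3326,0])
rel([L+[0,0,.08],L+[0,0,.015]],-112.3)
E
```

```text
clock: 15.4
position: [0.5331, 0.1818, 0.2309]
eef_rot: [[0.925, -0.38, 0.0], [-0.38, -0.925, -0.0], [0.0, -0.0, -1.0]]
force: [1.4, -0.5, 0.6]
finger_gap: 0.643
gripper_force: 0.0
t 15.5 p [0.5316 0.1898 0.2302] yaw -111.6 rz 0.7 tilt [-0.001  0.006] F [-0.5  0.4 -0.7] gap 59.8 q7 -128
[ -42.6 -135.7  151. ]
[ -42.4 -135.4  216. ]
```

View pics/d2.png

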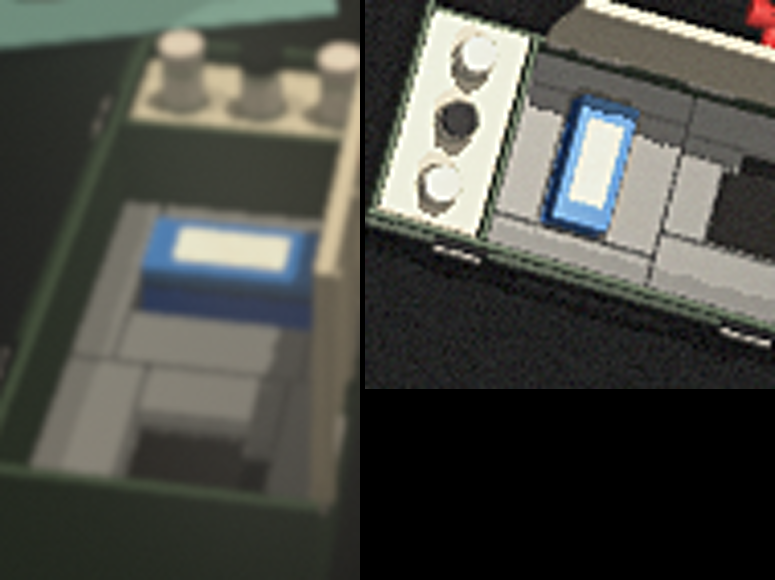

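Picture: the blue box sits square and level, deep in its pocket, label up (crop (590,165) in the top view, (235,250) in the side view). On to the magnifier.

```bash
python3 -m inch '[{"x":-0.017,"y":-0.05,"z":0.01,"rx":0,"ry":0,"rz":0,"gripper":0.062},{"x":-0.034,"y":-0.1,"z":0.03,"rx":0,"ry":0,"rz":0,"gripper":0.062},{"x":-0.048,"y":-0.143,"z":0.06,"rx":0,"ry":0,"rz":0,"gripper":0.062},{"x":-0.048,"y":-0.143,"z":0.11,"rx":0,"ry":0,"rz":0,"gripper":0.062},{"x":-0.048,"y":-0.143,"z":0.145,"rx":0,"ry":0,"rz":0,"gripper":0.062},{"x":-0.048,"y":-0.143,"z":0.155,"rx":0,"ry":0,"rz":0,"gripper":0.062},{"x":-0.048,"y":-0.143,"z":0.155,"rx":0,"ry":0,"rz":0,"gripper":0.062},{"x":-0.048,"y":-0.143,"z":0.155,"rx":0,"ry":0,"rz":0,"gripper":0.062},{"x":-0.048,"y":-0.143,"z":0.155,"rx":0,"ry":0,"rz":0,"gripper":0.062},{"x":-0.048,"y":-0.143,"z":0.155,"rx":0,"ry":0,"rz":0,"gripper":0.062}]' 20
python3 - <<'E'
from go import *
L=np.array([.5416,.3326,0])
rel([L+[0,0,.015]],-112.3)
E
```

```text
clock: 16.75
position: [0.5436, 0.3308, 0.0769]
eef_rot: [[0.925, -0.38, 0.001], [-0.38, -0.925, 0.001], [0.001, -0.002, -1.0]]
force: [-0.9, 0.8, -0.3]
finger_gap: 0.666
gripper_force: 0.0
t 16.75 p [0.5436 0.3308 0.0769] yaw -112.3 rz -0.0 tilt [0.001 0.001] F [-0.9  0.8 -0.3] gap 62.0 q7 -139
[-2.6 -0.9 61.9]
```

```bash
python3 -m inch '[{"x":-0.0026,"y":-0.001,"z":0.02,"rx":0,"ry":0,"rz":0,"gripper":0.062},{"x":-0.0026,"y":-0.001,"z":0.045,"rx":0,"ry":0,"rz":0,"gripper":0.062},{"x":-0.0026,"y":-0.001,"z":0.057,"rx":0,"ry":0,"rz":0,"gripper":0.062},{"x":-0.0026,"y":-0.001,"z":0.062,"rx":0,"ry":0,"rz":0,"gripper":0.062},{"x":-0.0026,"y":-0.001,"z":0.062,"rx":0,"ry":0,"rz":0,"gripper":0.062},{"x":-0.0026,"y":-0.001,"z":0.062,"rx":0,"ry":0,"rz":0,"gripper":0.04},{"x":-0.0026,"y":-0.001,"z":0.062,"rx":0,"ry":0,"rz":0,"gripper":0.04},{"x":-0.0026,"y":-0.001,"z":0.062,"rx":0,"ry":0,"rz":0,"gripper":0.04},{"x":-0.0026,"y":-0.001,"z":0.062,"rx":0,"ry":0,"rz":0,"gripper":0.04},{"x":-0.0026,"y":-0.001,"z":0.062,"rx":0,"ry":0,"rz":0,"gripper":0.04}]' 25
python3 - <<'E'
from go import *
B=np.array([.4843,-.2876,0.])
rel([[.5416,.3326,.015],B+[0,0,.22],B+[0,0,.021]],-107.8)
E
```

```text
clock: 18.0
position: [0.5417, 0.3329, 0.0147]
eef_rot: [[0.925, -0.38, 0.001], [-0.38, -0.925, 0.001], [0.001, -0.002, -1.0]]
force: [-0.1, 0.6, 4.8]
finger_gap: 0.492
gripper_force: 25.0
t 18.0 p [0.5417 0.3329 0.0147] yaw -112.3 rz -4.5 tilt [0.001 0.001] F [-0.1  0.6  4.8] gap 45.8 q7 -139
[ 0.1  0.3 -0.3]
[ 183.   595.5 -206.1]
[182.8 595.8  -7.1]
```

```bash
python3 -m inch '[{"x":0,"y":0,"z":-0.04,"rx":0,"ry":0,"rz":0,"gripper":0.04},{"x":0,"y":0,"z":-0.1,"rx":0,"ry":0,"rz":0,"gripper":0.04},{"x":0.005,"y":0.015,"z":-0.155,"rx":0,"ry":0,"rz":0,"gripper":0.04},{"x":0.017,"y":0.055,"z":-0.195,"rx":0,"ry":0,"rz":-1,"gripper":0.04},{"x":0.031,"y":0.1,"z":-0.21,"rx":0,"ry":0,"rz":-2,"gripper":0.04},{"x":0.046,"y":0.15,"z":-0.21,"rx":0,"ry":0,"rz":-3,"gripper":0.04},{"x":0.061,"y":0.2,"z":-0.21,"rx":0,"ry":0,"rz":-4,"gripper":0.04},{"x":0.077,"y":0.25,"z":-0.21,"rx":0,"ry":0,"rz":-4.5,"gripper":0.04},{"x":0.092,"y":0.3,"z":-0.21,"rx":0,"ry":0,"rz":-4.5,"gripper":0.04},{"x":0.108,"y":0.35,"z":-0.21,"rx":0,"ry":0,"rz":-4.5,"gripper":0.04}]' 25
python3 - <<'E'
from go import *
B=np.array([.4843,-.2876,0.])
rel([B+[0,0,.22]],-107.8)
E
```

```text
clock: 19.25
position: [0.5066, -0.034, 0.2231]
eef_rot: [[0.952, -0.306, -0.002], [-0.306, -0.952, 0.0], [-0.002, 0.001, -1.0]]
force: [0.4, -0.6, -1.7]
finger_gap: 0.491
gripper_force: 25.0
t 19.25 p [ 0.5066 -0.034   0.2231] yaw -107.8 rz -0.0 tilt [-0.002  0.   ] F [ 0.4 -0.6 -1.7] gap 45.7 q7 -101
[ 56.4 248.2   3.1]
```

```bash
python3 -m inch '[{"x":0.011,"y":0.05,"z":0,"rx":0,"ry":0,"rz":0,"gripper":0.04},{"x":0.022,"y":0.1,"z":0,"rx":0,"ry":0,"rz":0,"gripper":0.04},{"x":0.033,"y":0.15,"z":0,"rx":0,"ry":0,"rz":0,"gripper":0.04},{"x":0.044,"y":0.2,"z":0,"rx":0,"ry":0,"rz":0,"gripper":0.04},{"x":0.0555,"y":0.249,"z":0.01,"rx":0,"ry":0,"rz":0,"gripper":0.04},{"x":0.0555,"y":0.249,"z":0.06,"rx":0,"ry":0,"rz":0,"gripper":0.04},{"x":0.0555,"y":0.249,"z":0.11,"rx":0,"ry":0,"rz":0,"gripper":0.04},{"x":0.0555,"y":0.249,"z":0.15,"rx":0,"ry":0,"rz":0,"gripper":0.04},{"x":0.0555,"y":0.249,"z":0.165,"rx":0,"ry":0,"rz":0,"gripper":0.04},{"x":0.0555,"y":0.249,"z":0.165,"rx":0,"ry":0,"rz":0,"gripper":0.04}]' 25
python3 - <<'E'
from go import *
B=np.array([.4843,-.2876,0.])
rel([B+[0,0,.03],B+[0,0,.021]],-107.8)
E
```

```text
clock: 20.5
position: [0.4839, -0.2861, 0.0582]
eef_rot: [[0.952, -0.306, -0.002], [-0.306, -0.952, 0.001], [-0.002, -0.0, -1.0]]
force: [0.3, -0.4, -1.0]
finger_gap: 0.492
gripper_force: 25.0
t 20.5 p [ 0.4839 -0.2861  0.0582] yaw -107.8 rz -0.0 tilt [-0.002  0.001] F [ 0.3 -0.4 -1. ] gap 45.8 q7 -70
[ 0.8  1.3 28.2]
[ 0.9  1.3 37.2]
```

```bash
python3 -m inch '[{"x":0.001,"y":0.0013,"z":0.01,"rx":0,"ry":0,"rz":0,"gripper":0.04},{"x":0.001,"y":0.0013,"z":0.018,"rx":0,"ry":0,"rz":0,"gripper":0.04},{"x":0.001,"y":0.0013,"z":0.022,"rx":0,"ry":0,"rz":0,"gripper":0.04},{"x":0.001,"y":0.0013,"z":0.025,"rx":0,"ry":0,"rz":0,"gripper":0.04},{"x":0.001,"y":0.0013,"z":0.028,"rx":0,"ry":0,"rz":0,"gripper":0.04},{"x":0.001,"y":0.0013,"z":0.03,"rx":0,"ry":0,"rz":0,"gripper":0.04},{"x":0.001,"y":0.0013,"z":0.032,"rx":0,"ry":0,"rz":0,"gripper":0.04},{"x":0.001,"y":0.0013,"z":0.032,"rx":0,"ry":0,"rz":0,"gripper":0.04},{"x":0.001,"y":0.0013,"z":0.032,"rx":0,"ry":0,"rz":0,"gripper":0.04},{"x":0.001,"y":0.0013,"z":0.032,"rx":0,"ry":0,"rz":0,"gripper":0.04}]' 25
```

```text
clock: 21.75
position: [0.4851, -0.288, 0.027]
eef_rot: [[0.952, -0.306, 0.0], [-0.306, -0.952, -0.0], [0.0, -0.0, -1.0]]
force: [-0.1, 0.7, -1.2]
finger_gap: 0.495
gripper_force: 25.0
```

```bash
python3 -m inch '[{"x":0,"y":0,"z":0.002,"rx":0,"ry":0,"rz":0,"gripper":0.04},{"x":0,"y":0,"z":0.004,"rx":0,"ry":0,"rz":0,"gripper":0.04},{"x":0,"y":0,"z":0.0055,"rx":0,"ry":0,"rz":0,"gripper":0.04},{"x":0,"y":0,"z":0.006,"rx":0,"ry":0,"rz":0,"gripper":0.04},{"x":0,"y":0,"z":0.006,"rx":0,"ry":0,"rz":0,"gripper":0.04},{"x":0,"y":0,"z":0.006,"rx":0,"ry":0,"rz":0,"gripper":0.04},{"x":0,"y":0,"z":0.006,"rx":0,"ry":0,"rz":0,"gripper":0.058},{"x":0,"y":0,"z":0.006,"rx":0,"ry":0,"rz":0,"gripper":0.058},{"x":0,"y":0,"z":0.006,"rx":0,"ry":0,"rz":0,"gripper":0.058},{"x":0,"y":0,"z":0.004,"rx":0,"ry":0,"rz":0,"gripper":0.058}]' 25
python3 - <<'E'
from go import *
b=np.array([.5948,-.2603,.14])
rel([b+[0,0,.09],b],-107.8)
E
```

```text
clock: 23.0
position: [0.485, -0.2878, 0.0229]
eef_rot: [[0.952, -0.306, -0.0], [-0.306, -0.952, 0.0], [-0.0, -0.0, -1.0]]
force: [-0.2, 0.0, 0.3]
finger_gap: 0.623
gripper_force: 0.0
t 23.0 p [ 0.485  -0.2878  0.0229] yaw -107.8 rz -0.0 tilt [-0.  0.] F [-0.2  0.   0.3] gap 57.9 q7 -69
[  96.   -59.9 -207.1]
[  96.1  -59.9 -117.1]
```

```bash
python3 -m inch '[{"x":0,"y":0,"z":-0.03,"rx":0,"ry":0,"rz":0,"gripper":0.06},{"x":0,"y":0,"z":-0.09,"rx":0,"ry":0,"rz":0,"gripper":0.06},{"x":0,"y":0,"z":-0.15,"rx":0,"ry":0,"rz":0,"gripper":0.06},{"x":0,"y":-0.02,"z":-0.2,"rx":0,"ry":0,"rz":0,"gripper":0.06},{"x":-0.01,"y":-0.075,"z":-0.207,"rx":0,"ry":0,"rz":0,"gripper":0.06},{"x":-0.02,"y":-0.13,"z":-0.207,"rx":0,"ry":0,"rz":0,"gripper":0.06},{"x":-0.03,"y":-0.185,"z":-0.207,"rx":0,"ry":0,"rz":0,"gripper":0.06},{"x":-0.04,"y":-0.24,"z":-0.207,"rx":0,"ry":0,"rz":0,"gripper":0.06},{"x":-0.05,"y":-0.29,"z":-0.207,"rx":0,"ry":0,"rz":0,"gripper":0.06},{"x":-0.05,"y":-0.32,"z":-0.207,"rx":0,"ry":0,"rz":0,"gripper":0.06}]' 10
python3 - <<'E'
from go import *
import cv2
t=ctrl.grab_frame("top")["pixels"];s=ctrl.grab_frame("side")["pixels"]
a=cv2.resize(s[205:350,240:335],None,fx=4,fy=4,interpolation=cv2.INTER_CUBIC);b=cv2.resize(t[180:285,375:475],None,fx=4.1,fy=4.1,interpolation=cv2.INTER_CUBIC)
o=np.zeros((580,792,3),np.uint8);o[:,:380]=a;o[:b.shape[0],382:382+b.shape[1]]=b
cv2.imwrite("pics/e1.png",o)
b=np.array([.5948,-.2603,.14])
rel([b+[0,0,.09],b],-107.8)
E
```

```text
clock: 24.25
position: [0.5351, 0.0357, 0.23]
eef_rot: [[0.953, -0.302, -0.0], [-0.302, -0.953, 0.002], [-0.001, -0.001, -1.0]]
force: [-0.5, -1.3, 0.4]
finger_gap: 0.642
gripper_force: 0.0
t 24.35 p [0.5359 0.037  0.2298] yaw -107.4 rz 0.4 tilt [0.    0.003] F [ 0.1 -0.4  0.4] gap 60.0 q7 -108
[145.1 266.1  -1. ]
[145.1 266.4  89. ]
```

View pics/e1.png

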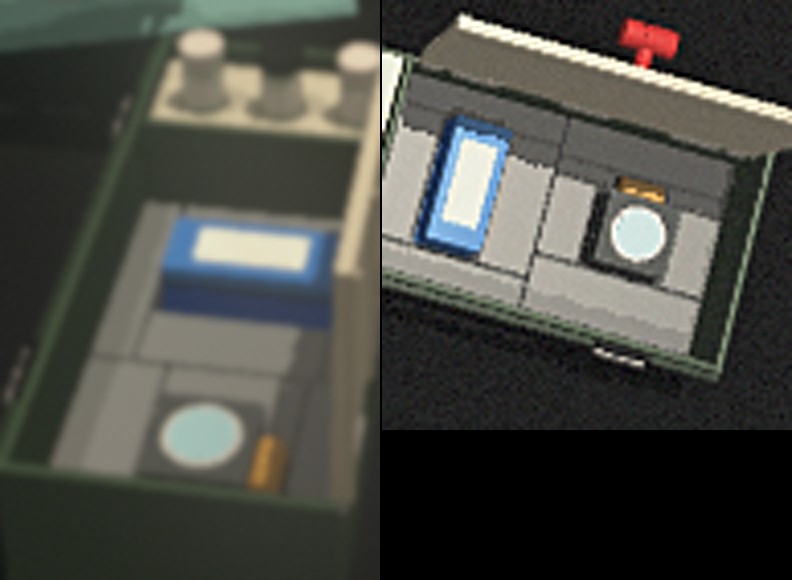

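Both objects sit square and low in their pockets. The lens faces up (crop (638,235)) and the brass lug points to the hinge. Next I go back to the pull.

```bash
python3 -m inch '[{"x":0.03,"y":0.05,"z":0,"rx":0,"ry":0,"rz":0,"gripper":0.06},{"x":0.06,"y":0.1,"z":0,"rx":0,"ry":0,"rz":0,"gripper":0.06},{"x":0.09,"y":0.15,"z":0,"rx":0,"ry":0,"rz":0,"gripper":0.06},{"x":0.12,"y":0.2,"z":0,"rx":0,"ry":0,"rz":0,"gripper":0.06},{"x":0.146,"y":0.25,"z":0,"rx":0,"ry":0,"rz":0,"gripper":0.06},{"x":0.146,"y":0.262,"z":0,"rx":0,"ry":0,"rz":0,"gripper":0.06},{"x":0.146,"y":0.262,"z":0,"rx":0,"ry":0,"rz":0,"gripper":0.06},{"x":0.146,"y":0.262,"z":0,"rx":0,"ry":0,"rz":0,"gripper":0.06},{"x":0.146,"y":0.262,"z":0,"rx":0,"ry":0,"rz":0,"gripper":0.06},{"x":0.146,"y":0.262,"z":0,"rx":0,"ry":0,"rz":0,"gripper":0.06}]' 10
python3 - <<'E'
from go import *
b=np.array([.5948,-.2603,.14])
rel([b],-107.8)
E
```

```text
clock: 25.6
position: [0.5946, -0.2607, 0.2301]
eef_rot: [[0.953, -0.304, 0.0], [-0.304, -0.953, 0.001], [0.0, -0.001, -1.0]]
force: [0.7, 1.1, -0.0]
finger_gap: 0.642
gripper_force: 0.0
t 25.6 p [ 0.5946 -0.2607  0.2301] yaw -107.7 rz 0.1 tilt [0.    0.001] F [ 0.7  1.1 -0. ] gap 59.7 q7 -80
[ 0.1 -0.4 90.1]
```

Now I descend and grip, and work out the arc back down to 0.

```bash
python3 -m inch '[{"x":0,"y":0,"z":0.03,"rx":0,"ry":0,"rz":0,"gripper":0.06},{"x":0,"y":0,"z":0.06,"rx":0,"ry":0,"rz":0,"gripper":0.06},{"x":0,"y":0,"z":0.08,"rx":0,"ry":0,"rz":0,"gripper":0.06},{"x":0,"y":0,"z":0.09,"rx":0,"ry":0,"rz":0,"gripper":0.06},{"x":0,"y":0,"z":0.09,"rx":0,"ry":0,"rz":0,"gripper":0.02},{"x":0,"y":0,"z":0.09,"rx":0,"ry":0,"rz":0,"gripper":0.02},{"x":0,"y":0,"z":0.09,"rx":0,"ry":0,"rz":0,"gripper":0.02},{"x":0,"y":0,"z":0.09,"rx":0,"ry":0,"rz":0,"gripper":0.02},{"x":0,"y":0,"z":0.09,"rx":0,"ry":0,"rz":0,"gripper":0.02},{"x":0,"y":0,"z":0.09,"rx":0,"ry":0,"rz":0,"gripper":0.02}]' 10
python3 - <<'E'
from go import *
P=[-.104,0,.027];R=np.array(ctrl.state()["eef_rot"]);R=np.c_[Rz(YAW)[:,0],-Rz(YAW)[:,1],[0,0,-1]]
for a in [1.54,1.44,1.34,1.24,1.14,1.04,.94,.84,.74,.64,.54,.44,.34,.24,.16,.1,.06,.03,0]:
    print(a,np.round(1000*R.T@(flap(a,P)-flap(1.62,P)),1))
E
```

```text
clock: 26.85
position: [0.5942, -0.2643, 0.1408]
eef_rot: [[0.952, -0.307, 0.001], [-0.307, -0.952, -0.003], [0.002, 0.003, -1.0]]
force: [-1.5, -5.2, 3.3]
finger_gap: 0.318
gripper_force: 10.0
1.54 [-8.3  0.  -2.2]
1.44 [-18.9   0.   -4.1]
1.34 [-29.6   0.   -4.9]
1.24 [-40.3  -0.   -4.6]
1.14 [-51.    0.   -3.2]
1.04 [-61.4   0.   -0.8]
0.94 [-71.6   0.    2.6]
0.84 [-81.4   0.    7.1]
0.74 [-90.7   0.   12.5]
0.64 [-99.4   0.   18.8]
0.54 [-107.4    0.    25.9]
0.44 [-114.7    0.    33.8]
0.34 [-121.1    0.    42.4]
0.24 [-126.7    0.    51.6]
0.16 [-130.5    0.    59.3]
0.1 [-132.9    0.    65.3]
0.06 [-134.3    0.    69.4]
0.03 [-135.2    0.    72.4]
0 [-136.1    0.    75.5]
```

```bash
python3 -m inch '[{"x":-0.004,"y":0.001,"z":-0.0011,"rx":0,"ry":0,"rz":0,"gripper":0.02},{"x":-0.0083,"y":0.002,"z":-0.0022,"rx":0,"ry":0,"rz":0,"gripper":0.02},{"x":-0.0189,"y":0.002,"z":-0.0041,"rx":0,"ry":0,"rz":0,"gripper":0.02},{"x":-0.0296,"y":0.002,"z":-0.0049,"rx":0,"ry":0,"rz":0,"gripper":0.02},{"x":-0.0403,"y":0.002,"z":-0.0046,"rx":0,"ry":0,"rz":0,"gripper":0.02},{"x":-0.051,"y":0.002,"z":-0.0032,"rx":0,"ry":0,"rz":0,"gripper":0.02},{"x":-0.0614,"y":0.002,"z":-0.0008,"rx":0,"ry":0,"rz":0,"gripper":0.02},{"x":-0.0716,"y":0.002,"z":0.0026,"rx":0,"ry":0,"rz":0,"gripper":0.02},{"x":-0.0814,"y":0.002,"z":0.0071,"rx":0,"ry":0,"rz":0,"gripper":0.02},{"x":-0.0907,"y":0.002,"z":0.0125,"rx":0,"ry":0,"rz":0,"gripper":0.02}]' 10
```

```text
clock: 28.1
position: [0.5066, -0.2363, 0.127]
eef_rot: [[0.952, -0.307, 0.0], [-0.307, -0.952, -0.0], [0.0, 0.0, -1.0]]
force: [0.7, -5.7, -1.7]
finger_gap: 0.32
gripper_force: 10.0
```

```bash
python3 -m inch '[{"x":-0.0087,"y":0.001,"z":0.0063,"rx":0,"ry":0,"rz":0,"gripper":0.02},{"x":-0.0167,"y":0.001,"z":0.0134,"rx":0,"ry":0,"rz":0,"gripper":0.02},{"x":-0.024,"y":0.001,"z":0.0213,"rx":0,"ry":0,"rz":0,"gripper":0.02},{"x":-0.0304,"y":0.001,"z":0.0299,"rx":0,"ry":0,"rz":0,"gripper":0.02},{"x":-0.036,"y":0.001,"z":0.0391,"rx":0,"ry":0,"rz":0,"gripper":0.02},{"x":-0.0398,"y":0.001,"z":0.0468,"rx":0,"ry":0,"rz":0,"gripper":0.02},{"x":-0.0422,"y":0.001,"z":0.0528,"rx":0,"ry":0,"rz":0,"gripper":0.02},{"x":-0.0436,"y":0.001,"z":0.0569,"rx":0,"ry":0,"rz":0,"gripper":0.02},{"x":-0.0436,"y":0.001,"z":0.0569,"rx":0,"ry":0,"rz":0,"gripper":0.02},{"x":-0.0436,"y":0.001,"z":0.0569,"rx":0,"ry":0,"rz":0,"gripper":0.02}]' 10
```

```text
clock: 29.35
position: [0.4652, -0.2231, 0.0702]
eef_rot: [[0.952, -0.306, -0.001], [-0.306, -0.952, 0.001], [-0.001, -0.001, -1.0]]
force: [-1.1, 0.3, -0.2]
finger_gap: 0.319
gripper_force: 10.0
```

```bash
python3 -m inch '[{"x":-0.0005,"y":0,"z":0.0015,"rx":0,"ry":0,"rz":0,"gripper":0.02},{"x":-0.001,"y":0,"z":0.003,"rx":0,"ry":0,"rz":0,"gripper":0.02},{"x":-0.0014,"y":0,"z":0.0045,"rx":0,"ry":0,"rz":0,"gripper":0.02},{"x":-0.0018,"y":0,"z":0.006,"rx":0,"ry":0,"rz":0,"gripper":0.02},{"x":-0.0018,"y":0,"z":0.007,"rx":0,"ry":0,"rz":0,"gripper":0.02},{"x":-0.0018,"y":0,"z":0.007,"rx":0,"ry":0,"rz":0,"gripper":0.02},{"x":-0.0018,"y":0,"z":0.007,"rx":0,"ry":0,"rz":0,"gripper":0.02},{"x":-0.0018,"y":0,"z":0.007,"rx":0,"ry":0,"rz":0,"gripper":0.02},{"x":-0.0018,"y":0,"z":0.007,"rx":0,"ry":0,"rz":0,"gripper":0.02},{"x":-0.0018,"y":0,"z":0.007,"rx":0,"ry":0,"rz":0,"gripper":0.02}]' 10
```

```text
clock: 30.6
position: [0.4638, -0.2227, 0.0646]
eef_rot: [[0.952, -0.306, 0.0], [-0.306, -0.952, 0.001], [0.0, -0.001, -1.0]]
force: [-2.3, 2.2, 9.2]
finger_gap: 0.323
gripper_force: 10.0
```

The stop shows as 9 N of upward force. I release, lift clear and check.

```bash
python3 -m inch '[{"x":0,"y":0,"z":-0.0015,"rx":0,"ry":0,"rz":0,"gripper":0.02},{"x":0,"y":0,"z":-0.0015,"rx":0,"ry":0,"rz":0,"gripper":0.06},{"x":0,"y":0,"z":-0.0015,"rx":0,"ry":0,"rz":0,"gripper":0.06},{"x":0,"y":0,"z":-0.0015,"rx":0,"ry":0,"rz":0,"gripper":0.06},{"x":0,"y":0,"z":-0.02,"rx":0,"ry":0,"rz":0,"gripper":0.06},{"x":0,"y":0,"z":-0.06,"rx":0,"ry":0,"rz":0,"gripper":0.06},{"x":0,"y":0,"z":-0.11,"rx":0,"ry":0,"rz":0,"gripper":0.06},{"x":0,"y":0.02,"z":-0.16,"rx":0,"ry":0,"rz":0,"gripper":0.06},{"x":0,"y":0.07,"z":-0.17,"rx":0,"ry":0,"rz":0,"gripper":0.06},{"x":0,"y":0.12,"z":-0.17,"rx":0,"ry":0,"rz":0,"gripper":0.06}]' 10
python3 -m inch '[{"x":0,"y":0.05,"z":0,"rx":0,"ry":0,"rz":0,"gripper":0.06},{"x":0,"y":0.1,"z":0,"rx":0,"ry":0,"rz":0,"gripper":0.06},{"x":0,"y":0.15,"z":0,"rx":0,"ry":0,"rz":0,"gripper":0.06},{"x":0,"y":0.19,"z":0,"rx":0,"ry":0,"rz":0,"gripper":0.06},{"x":0,"y":0.19,"z":0,"rx":0,"ry":0,"rz":0,"gripper":0.06},{"x":0,"y":0.19,"z":0,"rx":0,"ry":0,"rz":0,"gripper":0.06},{"x":0,"y":0.19,"z":0,"rx":0,"ry":0,"rz":0,"gripper":0.06},{"x":0,"y":0.19,"z":0,"rx":0,"ry":0,"rz":0,"gripper":0.06},{"x":0,"y":0.19,"z":0,"rx":0,"ry":0,"rz":0,"gripper":0.06},{"x":0,"y":0.19,"z":0,"rx":0,"ry":0,"rz":0,"gripper":0.06}]' 10
python3 - <<'E'
from go import *
import cv2
s=ctrl.grab_frame("side")["pixels"];t=ctrl.grab_frame("top")["pixels"]
def red(im,y0,y1,x0,x1):
    h=cv2.cvtColor(im,cv2.COLOR_BGR2HSV);m=((h[...,0]<8)|(h[...,0]>172))&(h[...,1]>150)&(h[...,2]>90)
    k=np.zeros_like(m);k[y0:y1,x0:x1]=m[y0:y1,x0:x1];ys,xs=np.nonzero(k);return xs.mean().round(2),ys.mean().round(2),len(xs)
t0=cv2.imread("pics/top0.png");s0=cv2.imread("pics/side0.png")
for n,a,b in(("before",t0,s0),("after",t,s)): print(n,"top",red(a,195,275,380,460),"side",red(b,240,300,255,320))
P=[-.104,0,.027]
for a in(.12,.05,0): print(a,proj('t',flap(a,P)),proj('s',flap(a,P)))
a=cv2.resize(s[130:350,225:345],None,fx=2.7,fy=2.7,interpolation=cv2.INTER_CUBIC)[:590];b=cv2.resize(t[120:300,170:480],None,fx=1.5,fy=1.5,interpolation=cv2.INTER_CUBIC)
o=np.zeros((600,800,3),np.uint8);o[:a.shape[0],:a.shape[1]]=a;o[:b.shape[0],330:330+b.shape[1]]=b
cv2.imwrite("pics/f1.png",o)
E
```

```text
clock: 31.85
position: [0.4274, -0.3391, 0.2352]
eef_rot: [[0.952, -0.305, 0.003], [-0.305, -0.952, -0.002], [0.004, 0.001, -1.0]]
force: [0.9, 0.0, -0.4]
finger_gap: 0.65
gripper_force: 0.0
clock: 33.1
position: [0.369, -0.5182, 0.2336]
eef_rot: [[0.952, -0.306, 0.0], [-0.306, -0.952, 0.0], [0.0, -0.0, -1.0]]
force: [-0.1, -0.4, 0.8]
finger_gap: 0.642
gripper_force: 0.0
before top (np.float64(417.53), np.float64(244.4), 89) side (np.float64(275.08), np.float64(264.41), 96)
after top (np.float64(416.41), np.float64(245.53), 76) side (np.float64(274.38), np.float64(269.65), 103)
0.12 [[418.21041242 244.32255834]] [[275.36305831 264.21459428]]
0.05 [[417.21065908 245.32663951]] [[274.19868569 267.17868923]]
0 [[416.52696728 245.91291563]] [[273.54901911 269.33836142]]
```

View pics/f1.png

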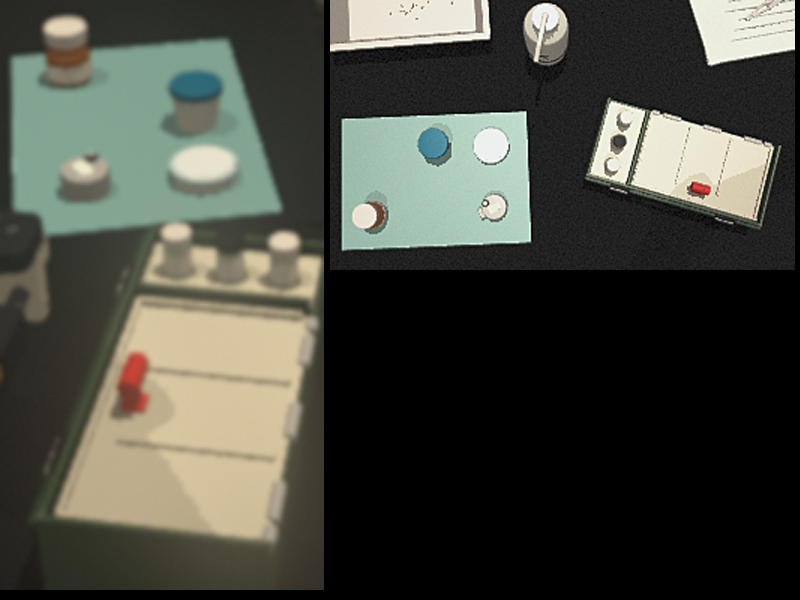

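The flap lies shut: the pull's side-view position of 269.65 matches the 269.3 predicted for angle 0. The bystanders are still in place and the arm is clear, so I hand in.

```bash
python3 -c "
from rig import ctrl
print(ctrl.hand_in())"
```

```text
the job is handed in; nothing more can be done
None
```

The slide box and the magnifier are seated in their own pockets, the flap is shut over them, the vials, wash bottle and mat items look undisturbed in the last pictures, and I handed the job in at about 33 s with the arm clear; no verdict came back.

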